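# Close and lock the knife guard

### The job

Close and lock the guard of the knife block: take its black pull bar, swing the clear guard over past upright and lower it gently onto its stop. Then pick up the locking rod by its black handle and pass it, nose first, through the row of rings, largest first, until the last and smallest ring stops it; let go and leave it there, without disturbing the chuck, the slide box or the jar.

Things in the scene. Friction and masses are not known exactly. Their poses are not given: they have to be found in the camera images.
- knife_block: White knife block fixed to the table (base 115 x 130 x 45 mm) with a foot on its +y side carrying rings 1 and 3. Origin on the table below the hinge; z up; the closed guard lies on the -x side of the hinge; y runs along the hinge and the row. The three rings, each 10 mm thick, 42 mm outside, share an axis along y at x = -50 mm, z = 80 mm. The rod goes in from the +y end, towards -y.
- guard (a joint): Hinge angle of the guard, rad: 0 = closed, level on its two rubber stop pads; 1.57 = upright; 2.05 = leaning fully back. Starts leaning back at 1.7 to 2.0. The hinge is stiff enough that the guard stays put when within about 0.4 rad of upright; lower than that it drops if let go. It takes under 3 N at the bar.
- guard_hinge (a point): Point on the hinge axis of the guard, at the middle of the bar's width, 80 mm above the table; axes as knife_block. The hinge axis is y.
- guard_bar (a point): Centre of the guard's round black pull bar: 14 mm in diameter, parallel to the hinge, 68 mm free length between side bars, 125 mm from the hinge axis, with a 41 mm clear opening between it and the guard's cross bar. Guard closed: 80 mm above the bare table, on the -x side of the hinge. It may turn within the fingers as the guard swings. Axes turn with the guard.
- ring1 (a point): Centre of the outer (entry, +y) face of blue ring 1, the largest, bore 26 mm, 80 mm above the table; axes as knife_block.
- ring2 (a point): Centre of the entry face of orange ring 2, bore 23 mm, on the guard's side arm; moves with the guard. With the guard closed it is in line with the others, 50 mm behind the ring1 point.
- ring3 (a point): Centre of the entry (+y) face of blue ring 3, bore 10 mm, which stops the rod; 100 mm behind the ring1 point; axes as knife_block.
- lock_rod: Locking rod, 172 mm long, about 110 g, lying level in its rest: aluminium shaft 18 mm in diameter, 112 mm long, with a slightly chamfered nose, then a round black handle 26 mm in diameter, 60 mm long, with an orange band at its front. Origin on its axis, 85 mm behind the nose, near its centre of mass; own x along the axis towards the nose. It may have rolled about x.
- rod_nose (a point): Centre of the rod's nose face, 85 mm ahead of the rod's origin.
- rod_grip (a point): Middle of the rod's black handle, on its axis, 142 mm behind the nose; 35 mm above the table at the start. When the nose is against ring 3 this point is 37 mm outside ring 1's entry face.
- rest: Grey rest fixed to the table, 105 x 50 mm, with two V-shaped supports under the shaft, 37 mm high; the handle overhangs it freely. Origin on the table below the rod's origin at the start; x along the rod towards the nose, z up.
- chuck: Bystander: brass specimen chuck, 48 mm in diameter, 34 mm high; origin under its centre.
- slide_box: Bystander: blue slide box with white lid, 92 x 62 x 36 mm; origin under its centre.
- jar: Bystander: amber jar with green cap, 54 mm in diameter, 70 mm high; origin under its centre.
Mind the look-alikes: they are no part of the job. Several things have the shape of the lock_rod; the one meant has the colours described above.

How it is judged:
By the outcome, as a careful person would: the job done as asked, in the order asked, and still so for the second after the job is handed in, with the robot touching nothing.
It also fails if it takes over 61 s, if anything falls off the work surface, if the arm or the gripper's body presses on something with over 40 N, if the wrist force passes 120 N, or if a joint passes its speed limit or range.

### The arm

A 6-joint arm with a two-finger parallel gripper is mounted at the origin on the work surface. World frame = base frame: x ahead of the robot, y to its left, z up, the work surface at z = 0. Lengths are in mm, angles in rad, forces in N, time in s.
With the tool pointing down it reaches from about 350 to 775 mm from the base axis. Payload 7.3 kg.
Tool frame: the origin (TCP) lies at the very end of the fingers, on their centre line; the grasp point (between the pads) lies 19 mm behind it; z points along the fingers, x is the direction in which the jaws open and shut, and the axes are right-handed (so a half turn about z gives the same grasp; the last joint's range is limited). The gripper opens to 92 mm and grips with 3 to 60 N. Pads are 19 mm wide; open, the fingers measure 130 mm over their backs; the gripper's body (75 mm by 190 mm) begins 47 mm behind the grasp point.
Start: joints at [0.957, 0.342, 1.524, -0, 1.275, -0.146], TCP at [236.724, 468.622, 226.741] pointing down, gripper open.
Joint ranges: [-2.53, 2.53], [-0.77, 2.02], [0.04, 2.7], [-1, 4.14], [0.28, 2.66], [-3.11, 3.11]. Speed limits (rad/s): [2.57, 2.57, 3.14, 3.14, 3.14, 3.14].

### API

Orientations are given as [roll, pitch, yaw] about the fixed x, y, z axes, in that order (R = Rz(yaw) Ry(pitch) Rx(roll)).
In Python, from plant import bot, capture, camera_params gives the robot as it stands.
- The arm moves only by the shell command python3 -m jog 'ROWS' [OPENING]. ROWS is a JSON object of lists of equal length, an entry for each row: "xyz": the shift along the world's x, y, z as a fraction of full scale, a list of three; "angular": the turn, a rotation vector about the world's x, y, z as a fraction of full scale, a list of three. In form: {"xyz": [[x, y, z], ...], "angular": [[wx, wy, wz], ...]}. A call has 1 to 10 rows; each row shifts and turns the pose as measured when the row begins; what a row does not reach is not made up. Full scale, the value 1, is 2 cm for a shift and 6 degrees for a turn. A row lasts 1/10 s, in which the tool goes at most 50 mm and 8.59 degrees, less where a joint would pass 70% of its speed; a pose out of reach is approached as far as the arm can. A call with a number of a shift or a turn outside -1 to 1 is refused whole. A call with a gripper value outside its range is refused whole. OPENING is the closure, from -1 (fully open) to 1 (shut), set as the call begins (- or left out, the last holds). The fingers move at their own pace and stop on an object; the grip force is fixed at half the most. Time passes only in rows, so rows that do not move let the fingers close. It gives the time, the measured TCP pose, the force and the opening at its end, in the units of the state.
- bot.get_obs(): the state, without advancing time (a new reading comes with each control period).
- capture(name): name is "side" or "top" or "wrist"; returns the picture (420x560x3 uint8, red, green, blue); there is no depth.
- camera_params(name): a dict with "fx", "fy", "cx", "cy" (pixels), "k1" (the pictures are not rectified: a ray, as slopes to the right and down, at radius r is drawn at 1 + k1 r^2 times it, then the intrinsics apply), "rvec" (rotation vector, rad) and "tvec" (3), from world to camera coordinates, as OpenCV has them. Camera axes: x right, y down, z forward; pixel columns grow to the right and rows downward; lengths in mm; the calibration is good to about 2 mm. A picture is of the moment at which its call begins: read the wrist's pose just before it. camera_params takes no time and is no camera call; for the wrist camera it gives the pose at the moment of the call.
- bot.close_job(): hands the job in, once; it reports no verdict.
The state is a dict: "time": time; "joint_positions": joint angles; "dq": joint speeds; "tau": joint torques, N m; "tool_pos": TCP position; "tcp_rot": TCP orientation; "contact_force": force on the tool from outside, world axes, zero at the start; "moment": the same for the moment, N m; "grip_width": finger opening in mm.
Only numpy, scipy, OpenCV 4.12 (cv2) and the standard library are available. Lean on these libraries where they do the work, as an engineer would, in place of code of your own. Each camera call takes 0.05 s, during which the arm holds its last target.

## Working session

There is one attempt and no reset: what is moved stays moved. The work goes in short steps, Python scripts to look and compute and a shell command to move; the robot and the scene stay as the last step left them, time stands still between calls to the robot, and variables do not carry over. Pictures are saved under pics/ and viewed, and the job is handed in when it is done.

```bash
ls; mkdir -p pics; python3 - <<'E'
from plant import bot,capture,camera_params
import cv2,json
o=bot.get_obs();print({k:(v if not hasattr(v,'round') else v) for k,v in o.items()})
for n in("side","top","wrist"):
    p=camera_params(n);print(n,p)
    cv2.imwrite(f"pics/{n}0.png",capture(n)[:,:,::-1])
E
```

```text
pics
{'time': 0.0, 'joint_positions': array([ 9.57015671e-01,  3.42712132e-01,  1.52506331e+00,  2.90284704e-06,
        1.27541793e+00, -1.45997505e-01]), 'dq': array([ 4.79079859e-04, -1.33917417e-03,  1.10253889e-04, -1.83515260e-03,
       -1.41575219e-04, -1.66740492e-05]), 'tau': array([ 2.64350012e-03, -4.31240666e+01, -2.44222730e+01,  7.18633225e-02,
        5.56501374e-02, -1.46854982e-04]), 'tool_pos': array([236.45186334, 468.25070413, 226.03432283]), 'tcp_rot': array([-3.14135704e+00,  1.58328454e-03,  1.10301251e+00]), 'contact_force': array([-0.2576397 ,  0.40666903, -0.25805753]), 'moment': array([-0.0275522 ,  0.02014823, -0.02495932]), 'grip_width': 91.56116647961818}
side {'fx': 436.6200095797054, 'fy': 436.6200095797054, 'cx': 283.8263689699786, 'cy': 209.48585295729555, 'k1': -0.09991697573773368, 'rvec': array([ 0.03089743, -2.8184505 ,  1.35017664]), 'tvec': array([ 554.22063964,   74.46024307, 1041.60416087])}
top {'fx': 490.0360888394471, 'fy': 490.0360888394471, 'cx': 282.92719717376343, 'cy': 214.62941245571545, 'k1': -0.037673208153726774, 'rvec': array([ 2.18458054, -2.14352698,  0.15675196]), 'tvec': array([  -2.14010041,  547.15503413, 1130.77811222])}
wrist {'fx': 347.69108158811207, 'fy': 347.69108158811207, 'cx': 278.3476922453732, 'cy': 211.5070157947083, 'k1': 0.0038345676998416877, 'rvec': array([-2.44433142, -1.50399765, -0.23185076]), 'tvec': array([-524.14905338,  -37.44576434,  390.82943965])}
```

View pics/top0.png

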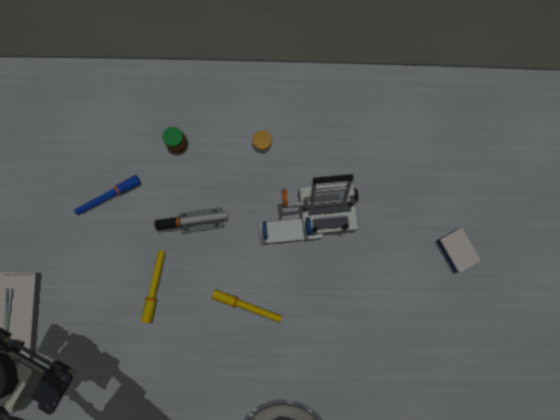

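View pics/side0.png

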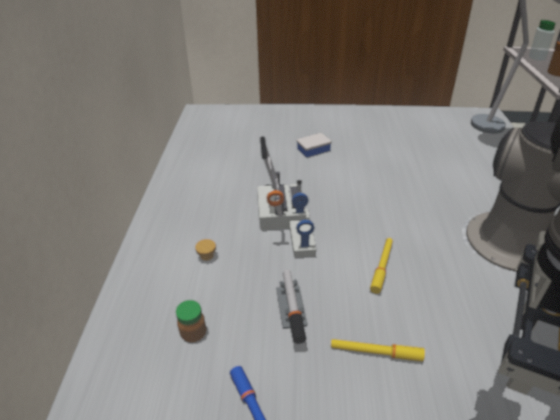

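View pics/wrist0.png

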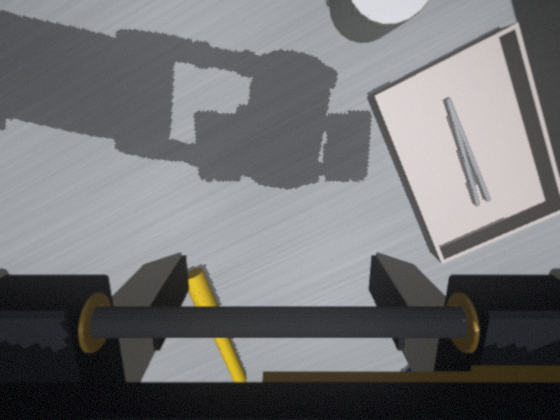

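```bash
cat > h.py <<'E'
import numpy as np,cv2
from plant import bot,capture,camera_params
def cam(n):
    p=camera_params(n);R,_=cv2.Rodrigues(np.array(p['rvec']));K=np.array([[p['fx'],0,p['cx']],[0,p['fy'],p['cy']],[0,0,1]])
    return K,np.array([p['k1'],0,0,0.]),R,np.array(p['tvec'])
def ray(n,uv,c=None):
    K,D,R,t=c or cam(n)
    q=cv2.undistortPoints(np.array(uv,float).reshape(-1,1,2),K,D).reshape(-1,2)
    return -R.T@t,(R.T@np.c_[q,np.ones(len(q))].T).T
def onz(n,uv,z,c=None):
    o,d=ray(n,uv,c);z=np.broadcast_to(z,len(d))
    return o+d*((z-o[2])/d[:,2])[:,None]
def proj(n,P,c=None):
    K,D,R,t=c or cam(n)
    return cv2.projectPoints(np.array(P,float).reshape(-1,1,3),cv2.Rodrigues(R)[0],t,K,D)[0].reshape(-1,2)
def tri(a,ua,b,ub):
    o1,d1=ray(a,ua);o2,d2=ray(b,ub);d1=d1[0]/np.linalg.norm(d1);d2=d2[0]/np.linalg.norm(d2)
    s=np.linalg.lstsq(np.c_[d1,-d2],o2-o1,rcond=None)[0];p=o1+s[0]*d1;q=o2+s[1]*d2
    return (p+q)/2,np.linalg.norm(p-q)
def crop(img,x0,y0,x1,y1,s,name):
    c=cv2.resize(img[y0:y1,x0:x1],None,fx=s,fy=s,interpolation=cv2.INTER_CUBIC)
    st=10
    for x in range((x0+st-1)//st*st,x1,st):
        cv2.line(c,((x-x0)*s,0),((x-x0)*s,4+6*(x%50==0)),(0,255,255),1)
        if x%20==0: cv2.putText(c,str(x),((x-x0)*s,20),0,.35,(0,255,255))
    for y in range((y0+st-1)//st*st,y1,st):
        cv2.line(c,(0,(y-y0)*s),(4+6*(y%50==0),(y-y0)*s),(0,255,255),1)
        if y%20==0: cv2.putText(c,str(y),(8,(y-y0)*s),0,.35,(0,255,255))
    cv2.imwrite(f"pics/{name}.png",c)
E
python3 - <<'E'
import cv2
from h import crop
t=cv2.imread("pics/top0.png");s=cv2.imread("pics/side0.png")
crop(t,240,160,375,260,5,"ct1");crop(t,70,160,240,240,4,"ct2")
crop(s,240,125,335,260,4,"cs1");crop(s,250,250,340,355,5,"cs2")
E
```

```text
(no output)
```

View pics/ct1.png

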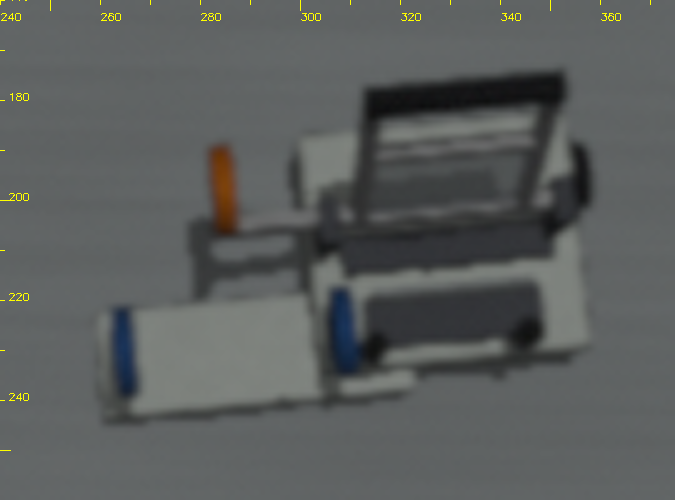

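View pics/ct2.png

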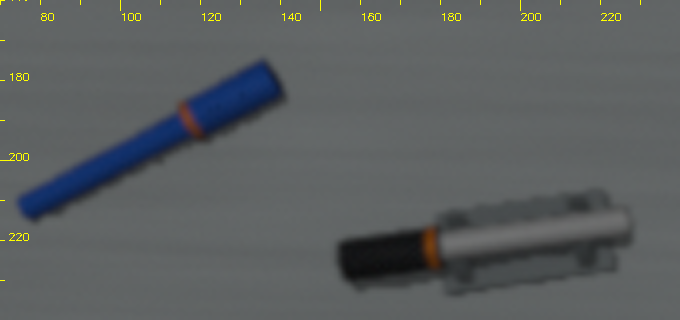

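View pics/cs1.png

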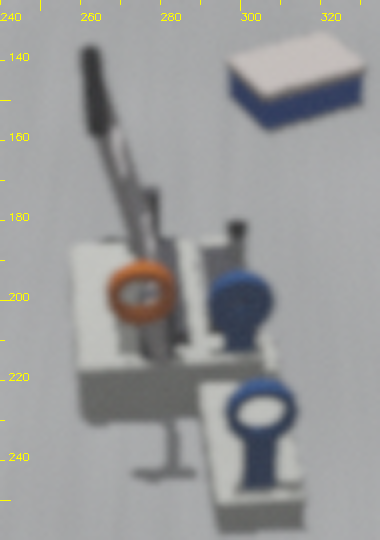

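View pics/cs2.png

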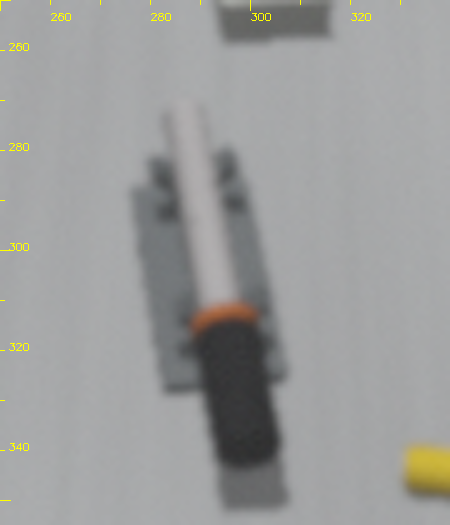

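```bash
python3 - <<'E'
from h import *
from scipy.optimize import least_squares
ct,cs=cam("top"),cam("side")
T=np.array([[264.8,230.4],[308.8,226.4],[284.4,197.8],[333,178.6]])
S=np.array([[305.2,227],[300.2,200.7],[275.5,197.8],[263.6,147.5]])
def pts(p):
    x,y,yaw,th,y1=p
    L=np.array([[-50,y1-5,80],[-50,y1-105,80],[-50*np.cos(th),y1-55,80+50*np.sin(th)],[-125*np.cos(th),0,80+125*np.sin(th)]])
    c,s=np.cos(yaw),np.sin(yaw)
    return L@np.array([[c,s,0],[-s,c,0],[0,0,1]])+[x,y,0]
def res(p): 
    P=pts(p);return np.r_[(proj("top",P,ct)-T).ravel(),(proj("side",P,cs)-S).ravel()]
r=least_squares(res,[500,-50,0,1.8,100]);print(r.x,r.fun.round(2));print(pts(r.x).round(1))
for u in range(4): print(tri("top",T[u],"side",S[u]))
a=onz("top",[[155.2,225.2],[227.5,216.5]],35);b=onz("side",[[299.4,341],[286.6,270.4]],35)
print(a,b,np.linalg.norm(a[1]-a[0]))
for q in(a,b):d=q[1]-q[0];print(np.degrees(np.arctan2(d[1],d[0])))
E
```

```text
[ 5.70519031e+02 -9.32807820e+01  1.08031868e-01  1.83121187e+00
  1.54985046e+02] [-0.37 -0.14 -0.66 -0.   -0.12 -0.04 -0.51  0.14  0.36 -0.19  0.26 -1.33
 -0.28 -0.49 -0.3  -1.1 ]
[[504.6  50.4  80. ]
 [515.4 -49.   80. ]
 [572.5   7.5 128.3]
 [602.5 -89.8 200.8]]
(array([504.92838246,  49.55978309,  78.58853143]), np.float64(0.9337844424589491))
(array([515.98144935, -50.87368188,  74.53029605]), np.float64(0.07380373579504267))
(array([572.31634465,   7.23369057, 126.83109829]), np.float64(0.7531413822845697))
(array([602.7947601 , -91.23997474, 197.19061263]), np.float64(1.518983847200738))
[[515.75716845 309.94163657  35.        ]
 [539.93231231 139.67044472  35.        ]] [[518.03254339 315.1511978   35.        ]
 [544.82624429 140.05459719  35.        ]] 171.9788253052249
-81.91914192685499
-81.29995015004472
```

The lock rod is the aluminium and black one with the orange band, top view (155–228, 225–216). The look-alikes are one blue rod at (107,195) and two yellow rods at (155,285) and (245,305), all the wrong colours. The ct2 and cs2 crops confirm this. Next I move above the guard bar.

```bash
python3 -m jog '{"xyz":[[0.6,-0.9,0.2],[0.6,-0.9,0.2],[0.6,-0.9,0.2],[0.6,-0.9,0.2],[0.6,-0.9,0.2],[0.6,-0.9,0.2],[0.6,-0.9,0.2],[0.6,-0.9,0.2],[0.6,-0.9,0.2],[0.6,-0.9,0.2]],"angular":[[0,0,-0.5],[0,0,-0.5],[0,0,-0.5],[0,0,-0.5],[0,0,-0.5],[0,0,-0.5],[0,0,-0.5],[0,0,-0.5],[0,0,-0.5],[0,0,-0.5]]}' -1
```

```text
time: 1.15
tool_pos: [357.2, 281.8, 264.2]
tcp_rot: [-3.14, 0.008, 0.564]
contact_force: [-0.2, 1.0, 0.4]
grip_width: 91.8
```

```bash
R='x'; python3 -m jog '{"xyz":[[0.6,-0.9,0],[0.6,-0.9,0],[0.6,-0.9,0],[0.6,-0.9,0],[0.6,-0.9,0],[0.6,-0.9,0],[0.6,-0.9,0],[0.6,-0.9,0],[0.6,-0.9,0],[0.6,-0.9,0]],"angular":[[0,0,-0.3],[0,0,-0.3],[0,0,-0.3],[0,0,-0.3],[0,0,-0.3],[0,0,-0.2],[0,0,-0.2],[0,0,-0.2],[0,0,-0.2],[0,0,-0.2]]}'
python3 -m jog '{"xyz":[[0.6,-0.9,0],[0.6,-0.9,0],[0.6,-0.9,0],[0.6,-0.9,0],[0.6,-0.9,0],[0.6,-0.9,0],[0.6,-0.9,0],[0.6,-0.9,0],[0.6,-0.9,0],[0,0,0]],"angular":[[0,0,-0.2],[0,0,-0.2],[0,0,-0.2],[0,0,-0.2],[0,0,-0.2],[0,0,-0.2],[0,0,-0.2],[0,0,-0.2],[0,0,0],[0,0,0]]}'
python3 - <<'E'
from h import *
from plant import *
im=capture("wrist")[:,:,::-1];cv2.imwrite("pics/w1.png",im)
c=cam("wrist");print(proj("wrist",[[602.5,-90,200.8]],c),-c[2].T@c[3])
im=capture("side")[:,:,::-1];cv2.imwrite("pics/s1.png",im)
E
```

```text
time: 2.15
tool_pos: [480.2, 93.3, 262.8]
tcp_rot: [-3.139, 0.012, 0.29]
contact_force: [-0.0, 0.6, 0.4]
grip_width: 92.2
time: 3.15
tool_pos: [591.3, -78.2, 258.8]
tcp_rot: [-3.137, 0.019, 0.111]
contact_force: [-0.2, 0.6, -0.2]
grip_width: 91.9
[[295.83275361 252.02642466]] [584.2092971    4.19254231 416.32356113]
```

View pics/w1.png

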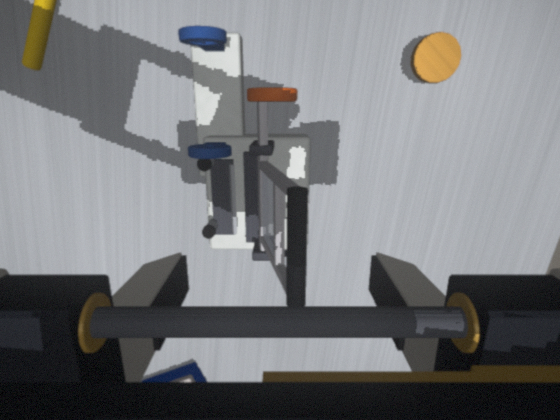

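View pics/s1.png

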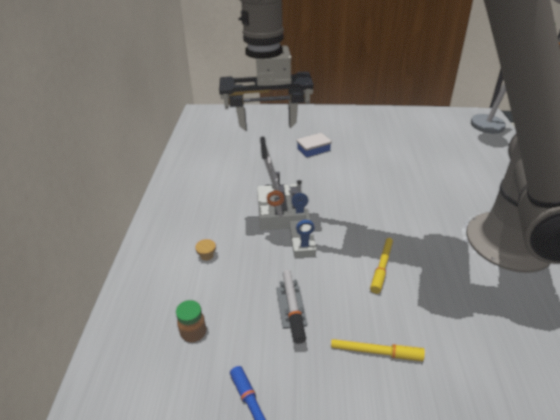

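The wrist view shows the bar from (298,188) to (296,310). Its predicted centre was (296,252), so the fit holds. The tool yaw is aligned, so I lower onto the bar.

```bash
python3 -m jog '{"xyz":[[0.6,-0.6,-0.4],[0,0,-0.7],[0,0,-0.7],[0,0,-0.7],[0,0,-0.6],[0,0,-0.5],[0,0,0]],"angular":[[0,-0.18,0],[0,0,0],[0,0,0],[0,0,0],[0,0,0],[0,0,0],[0,0,0]]}' -1
python3 - <<'E'
from h import *
im=capture("side")[:,:,::-1];crop(im,220,80,330,220,4,"s2")
im=capture("wrist")[:,:,::-1];cv2.imwrite("pics/w2.png",im)
E
```

```text
time: 3.95
tool_pos: [603.4, -86.7, 182.5]
tcp_rot: [-3.139, -0.005, 0.118]
contact_force: [-0.3, 0.5, 0.3]
grip_width: 92.0
```

View pics/s2.png

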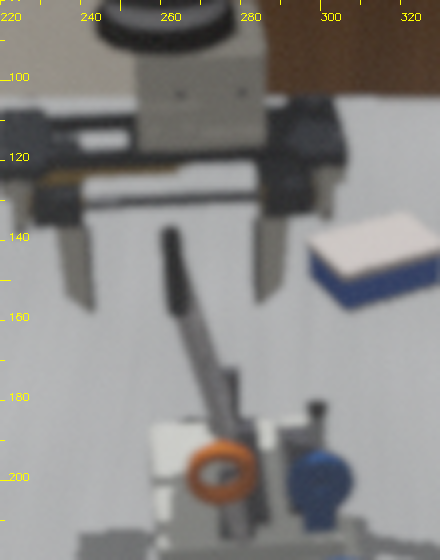

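View pics/w2.png

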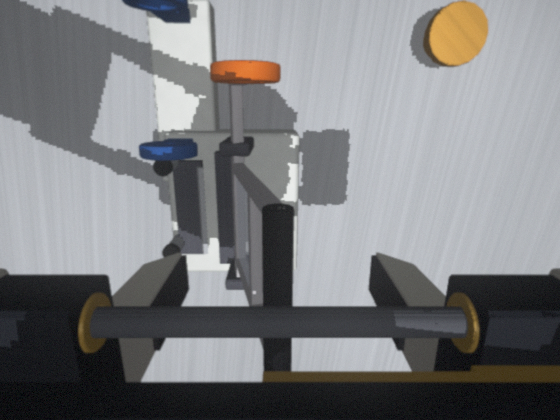

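Bar centred between the fingers (wrist column 278). Closing.

```bash
python3 -m jog '{"xyz":[[0,0,0],[0,0,0],[0,0,0],[0,0,0],[0,0,0],[0,0,0],[0,0,0],[0,0,0]],"angular":[[0,0,0],[0,0,0],[0,0,0],[0,0,0],[0,0,0],[0,0,0],[0,0,0],[0,0,0]]}' 1
python3 - <<'E'
from h import *
im=capture("side")[:,:,::-1];crop(im,220,80,330,220,4,"s3")
print(bot.get_obs())
# arc plan
x,y,yaw=570.5,-93.3,.108
for th in np.arange(1.83,-.01,-.14):
    print(round(th,2),np.round([x-125*np.cos(th)*np.cos(yaw)-3*0,y-125*np.cos(th)*np.sin(yaw),80+125*np.sin(th)-19],1))
E
```

```text
time: 4.85
tool_pos: [605.6, -87.3, 187.2]
tcp_rot: [3.141, -0.013, 0.118]
contact_force: [-0.9, -0.7, 0.6]
grip_width: 32.4
{'time': 4.9, 'joint_positions': array([-0.27061201,  0.52529463,  1.34265207,  0.00473406,  1.26189863,
       -0.39021224]), 'dq': array([ 0.00082006, -0.00028254,  0.00096769, -0.00021718,  0.0003366 ,
       -0.00047363]), 'tau': array([ 1.50194472e-03, -5.23800087e+01, -2.44640994e+01,  7.92793860e-02,
        1.10733471e-02,  1.12518799e-03]), 'tool_pos': array([605.6485862 , -87.2431826 , 187.18866741]), 'tcp_rot': array([ 3.14131177, -0.01258316,  0.11818929]), 'contact_force': array([ 0.65102367,  1.34405134, -0.08017321]), 'moment': array([-0.03279085,  0.03225439,  0.0341478 ]), 'grip_width': 28.224224398332304}
1.83 [602.4 -89.8 181.8]
1.69 [585.3 -91.7 185.1]
1.55 [567.9 -93.6 186. ]
1.41 [550.6 -95.5 184.4]
1.27 [533.7 -97.3 180.4]
1.13 [517.5 -99.  174.1]
0.99 [ 502.3 -100.7  165.5]
0.85 [ 488.5 -102.2  154.9]
0.71 [ 476.3 -103.5  142.5]
0.57 [ 465.9 -104.6  128.5]
0.43 [ 457.5 -105.5  113.1]
0.29 [ 451.4 -106.2   96.7]
0.15 [ 447.6 -106.6   79.7]
0.01 [ 446.2 -106.8   62.2]
```

View pics/s3.png

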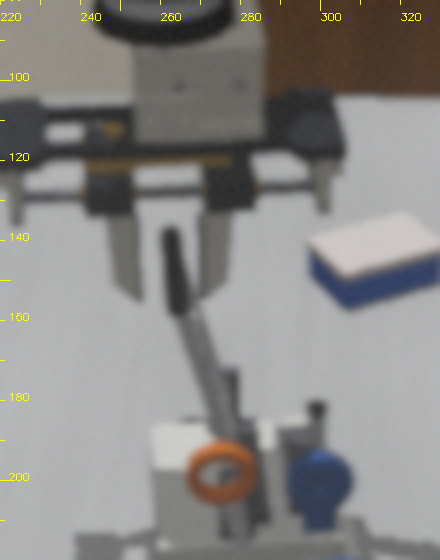

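```bash
python3 -m jog '{"xyz":[[-0.1,-0.1,-0.3],[0,0,0],[0,0,0],[0,0,0],[0,0,0]],"angular":[[0,0,0],[0,0,0],[0,0,0],[0,0,0],[0,0,0]]}' 1
```

```text
time: 5.4
tool_pos: [603.3, -89.4, 180.3]
tcp_rot: [-3.141, -0.012, 0.118]
contact_force: [0.6, -0.6, -0.7]
grip_width: 13.3
```

```bash
python3 -m jog '{"xyz":[[-0.43,-0.05,0.08],[-0.43,-0.05,0.08],[-0.43,-0.05,0.02],[-0.43,-0.05,0.02],[-0.43,-0.05,-0.04],[-0.43,-0.05,-0.04]],"angular":[[0,0,0],[0,0,0],[0,0,0],[0,0,0],[0,0,0],[0,0,0]]}' 1
```

```text
time: 6.0
tool_pos: [550.6, -95.4, 184.5]
tcp_rot: [3.14, -0.021, 0.118]
contact_force: [4.0, -1.0, -4.7]
grip_width: 13.0
```

```bash
python3 -m jog '{"xyz":[[-0.42,-0.05,-0.1],[-0.42,-0.05,-0.1],[-0.4,-0.04,-0.16],[-0.4,-0.04,-0.16],[-0.38,-0.04,-0.21],[-0.38,-0.04,-0.21]],"angular":[[0,0.05,0],[0,0.05,0],[0,0.05,0],[0,0.05,0],[0,0.05,0],[0,0.05,0]]}' 1
```

```text
time: 6.6
tool_pos: [498.5, -101.2, 164.8]
tcp_rot: [-3.139, 0.011, 0.118]
contact_force: [7.6, 0.5, -5.6]
grip_width: 13.0
```

```bash
python3 -m jog '{"xyz":[[-0.26,-0.03,-0.25],[-0.26,-0.03,-0.25],[-0.3,-0.03,-0.31],[-0.3,-0.03,-0.31],[-0.26,-0.03,-0.35],[-0.26,-0.03,-0.35]],"angular":[[0,-0.02,0],[0,0,0],[0,0,0],[0,0,0],[0,0,0],[0,0,0]]}' 1
```

```text
time: 7.2
tool_pos: [463.8, -105.1, 125.6]
tcp_rot: [-3.14, 0.006, 0.117]
contact_force: [9.6, 2.4, -4.5]
grip_width: 12.9
```

```bash
python3 -m jog '{"xyz":[[-0.16,-0.02,-0.31],[-0.16,-0.02,-0.31],[-0.15,-0.02,-0.41],[-0.15,-0.02,-0.41],[-0.1,-0.01,-0.4],[-0.1,-0.01,-0.3]],"angular":[[0,0,0],[0,0,0],[0,0,0],[0,0,0],[0,0,0],[0,0,0]]}' 1
```

```text
time: 7.8
tool_pos: [449.3, -106.7, 80.0]
tcp_rot: [-3.141, -0.003, 0.116]
contact_force: [9.7, 6.0, 0.5]
grip_width: 12.9
```

```bash
python3 -m jog '{"xyz":[[-0.06,-0.01,-0.15],[-0.06,0,-0.15],[-0.04,0,-0.15],[-0.03,0,-0.12],[-0.02,0,-0.1]],"angular":[[0,0,0],[0,0,0],[0,0,0],[0,0,0],[0,0,0]]}' 1
python3 - <<'E'
from h import *
im=capture("side")[:,:,::-1];crop(im,240,120,340,260,4,"s4")
E
```

```text
time: 8.3
tool_pos: [449.0, -106.8, 67.9]
tcp_rot: [3.14, -0.013, 0.116]
contact_force: [-5.8, 6.7, 42.7]
grip_width: 12.7
```

View pics/s4.png

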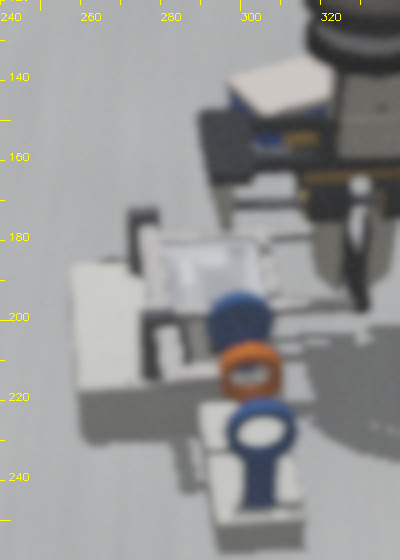

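```bash
python3 -m jog '{"xyz":[[0,0,0.1],[0,0,0.05]],"angular":[[0,0,0],[0,0,0]]}' 1
python3 - <<'E'
from h import *
im=capture("top")[:,:,::-1];crop(im,240,160,375,280,5,"t4")
im=capture("wrist")[:,:,::-1];cv2.imwrite("pics/w4.png",im)
E
```

```text
time: 8.55
tool_pos: [449.0, -106.7, 71.4]
tcp_rot: [3.139, -0.015, 0.117]
contact_force: [6.8, 1.7, -3.4]
grip_width: 12.8
```

View pics/t4.png

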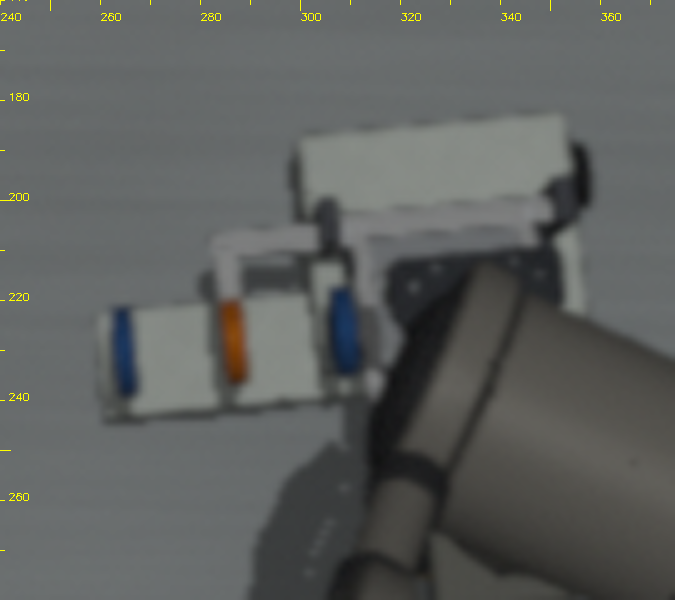

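View pics/w4.png

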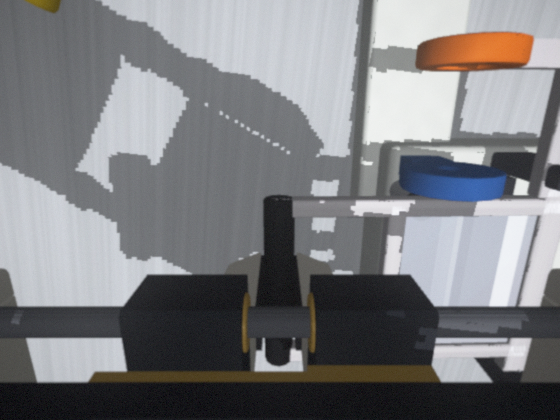

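```bash
python3 -m jog '{"xyz":[[0,0,-0.05],[0,0,-0.05]],"angular":[[0,0,0],[0,0,0]]}' 1; python3 -m jog '{"xyz":[[0,0,0]],"angular":[[0,0,0]]}' 1
```

```text
time: 8.85
tool_pos: [449.0, -106.8, 68.4]
tcp_rot: [3.139, -0.015, 0.117]
contact_force: [4.0, 2.8, 10.2]
grip_width: 13.1
time: 8.95
tool_pos: [449.0, -106.8, 68.4]
tcp_rot: [3.139, -0.015, 0.117]
contact_force: [2.7, 3.2, 9.0]
grip_width: 13.1
```

```bash
python3 -m jog '{"xyz":[[0,0,0],[0,0,0],[0,0,0],[0,0,0],[0,0,0]],"angular":[[0,0,0],[0,0,0],[0,0,0],[0,0,0],[0,0,0]]}' 0.35; python3 -m jog '{"xyz":[[0,0,0.2],[0,0,0.3],[0,0,0.5],[0,0,0.8],[0,0,0.8],[0,0,0.8]],"angular":[[0,0,0],[0,0,0],[0,0,0],[0,0,0],[0,0,0],[0,0,0]]}' 0.35
python3 - <<'E'
from h import *
im=capture("side")[:,:,::-1];crop(im,240,120,340,260,4,"s5")
E
```

```text
time: 9.45
tool_pos: [444.3, -106.4, 65.9]
tcp_rot: [-3.141, -0.004, 0.118]
contact_force: [-0.1, 0.1, -0.5]
grip_width: 30.3
time: 10.05
tool_pos: [442.7, -105.9, 137.3]
tcp_rot: [-3.139, -0.001, 0.119]
contact_force: [-0.3, -0.0, 1.4]
grip_width: 30.0
```

View pics/s5.png

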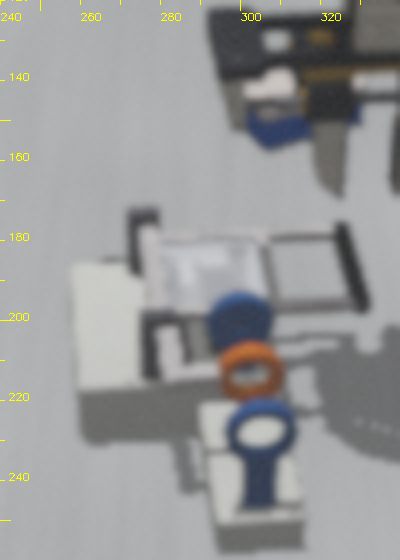

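The guard is closed and level on its pads, with ring 2 at (303,212) in line between rings 1 and 3. Now to the rod, with a stop on the way for a close view.

```bash
python3 -m jog '{"xyz":[[0.3,0.9,0.5],[0.3,0.9,0.5],[0.3,0.9,0.5],[0.3,0.9,0.5],[0.3,0.9,0.5],[0.3,0.9,0.5],[0.3,0.9,0.3],[0.3,0.9,0.3],[0.3,0.9,0.3],[0.3,0.9,0]],"angular":[[0,0,0],[0,0,0],[0,0,0],[0,0,0],[0,0,0],[0,0,0],[0,0,0],[0,0,0],[0,0,0],[0,0,0]]}' -1
python3 -m jog '{"xyz":[[0.3,0.9,0],[0.3,0.9,0],[0.2,0.9,0],[0,0.5,0],[0,0,0],[0,0,0]],"angular":[[0,0,0],[0,0,0],[0,0,0],[0,0,0],[0,0,0],[0,0,0]]}'
python3 - <<'E'
from h import *
c=cam("wrist")
im=capture("wrist")[:,:,::-1];crop(im,0,0,560,420,1,"w5");cv2.imwrite("pics/w5raw.png",im);np.save("w5.npy",np.array(c,dtype=object),allow_pickle=True)
print(bot.get_obs()['tool_pos'],-c[2].T@c[3]);print(proj("wrist",[[516,310,35],[540,139.7,35],[520,280,35]],c))
E
```

```text
time: 11.1
tool_pos: [506.0, 78.6, 226.4]
tcp_rot: [3.138, -0.014, 0.115]
contact_force: [-0.4, -0.2, 0.7]
grip_width: 91.9
time: 11.7
tool_pos: [522.2, 146.9, 227.7]
tcp_rot: [3.138, -0.016, 0.118]
contact_force: [0.1, -0.5, 1.0]
grip_width: 91.9
[522.2330844  146.78949748 227.76098138] [509.57001333 228.78353572 384.55499528]
[[289.93246757   4.88464952]
 [291.88145762 192.80176633]
 [290.07368851  42.5459467 ]]
```

View pics/w5.png

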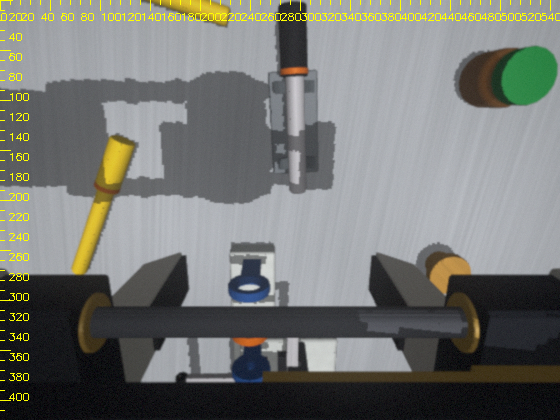

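```bash
python3 - <<'E'
from h import *
c=tuple(np.load("w5.npy",allow_pickle=True)); c=(c[0].astype(float),c[1].astype(float),c[2].astype(float),c[3].astype(float))
im=cv2.imread("pics/w5raw.png");crop(im,240,0,340,200,3,"w5a");crop(im,200,235,330,310,5,"w5b")
print(onz("wrist",[[293,3],[296,191],[293.5,42]],35,c))
P=[[504.6,50.4,80],[510,0.7,80],[515.4,-49,80]];print(proj("wrist",P,c))
E
```

```text
[[518.50857593 311.78446033  35.        ]
 [543.99824256 142.09877838  35.        ]
 [523.04951292 280.82338181  35.        ]]
[[247.10218657 287.4537542 ]
 [247.95507015 330.37513678]
 [248.73559194 369.82400638]]
```

View pics/w5a.png

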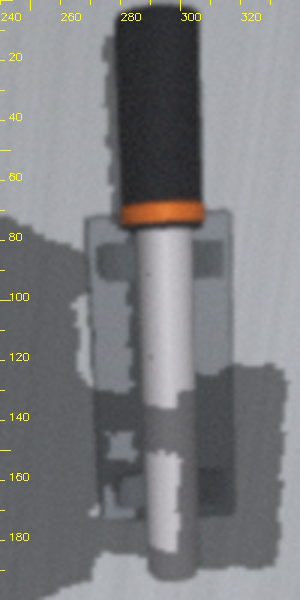

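View pics/w5b.png

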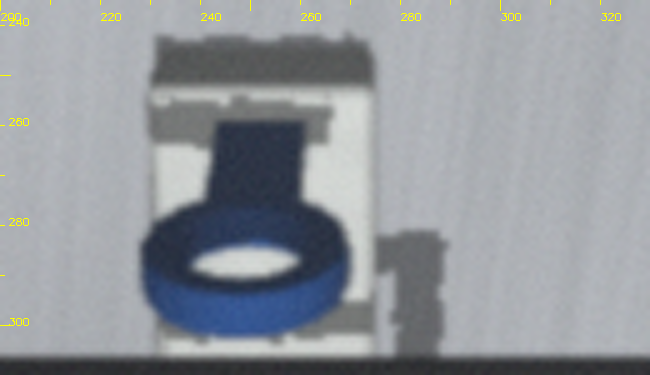

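```bash
python3 -m jog '{"xyz":[[0,0.8,-0.6],[0,0.8,-0.6],[0,0.8,-0.6],[0,0.8,-0.6],[0,0.8,-0.6],[0,0.8,-0.6],[0,0.8,-0.6],[0,0.8,-0.5],[0,0.3,-0.3],[0,0,0]],"angular":[[0,0.05,0.1],[0,0.05,0.1],[0,0.05,0.1],[0,0,0],[0,0,0],[0,0,0],[0,0,0],[0,0,0],[0,0,0],[0,0,0]]}' -1
python3 - <<'E'
from h import *
c=cam("wrist")
im=capture("wrist")[:,:,::-1];crop(im,0,0,560,420,1,"w6")
print(proj("wrist",[[523,280.8,35],[519,311,35]],c))
E
```

```text
time: 12.75
tool_pos: [518.8, 292.8, 114.8]
tcp_rot: [3.139, 0.008, 0.153]
contact_force: [-0.8, -0.5, 0.6]
grip_width: 91.6
[[282.88047573 236.61477124]
 [283.95683881 196.43363203]]
```

View pics/w6.png

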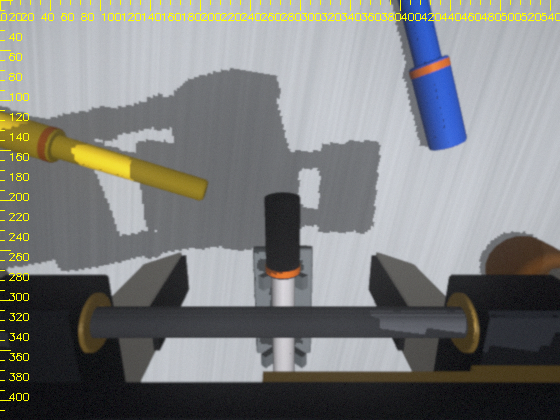

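```bash
python3 -m jog '{"xyz":[[0.15,-0.5,-0.5],[0,0,-0.9],[0,0,-0.9],[0,0,-0.9],[0,0,-0.7],[0,0,-0.5],[0,0,-0.2],[0,0,0]],"angular":[[0,-0.05,0],[0,0,0],[0,0,0],[0,0,0],[0,0,0],[0,0,0],[0,0,0],[0,0,0]]}' -1
python3 - <<'E'
from h import *
im=capture("side")[:,:,::-1];crop(im,230,220,370,370,4,"s6")
E
```

```text
time: 13.6
tool_pos: [527.4, 278.5, 26.7]
tcp_rot: [3.139, -0.01, 0.147]
contact_force: [0.6, 0.5, -0.4]
grip_width: 91.8
```

View pics/s6.png

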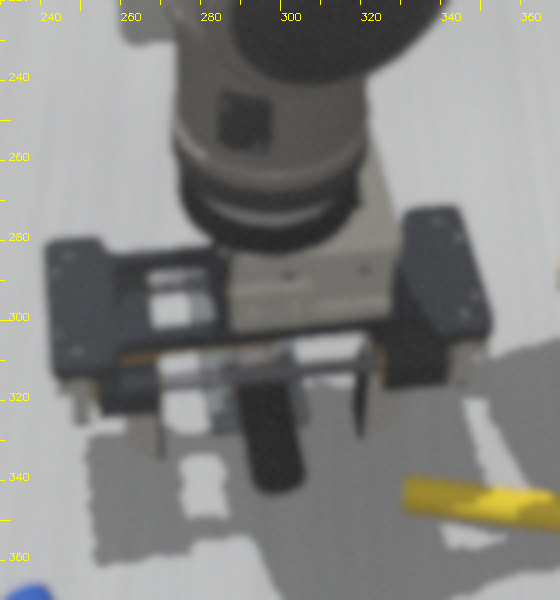

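```bash
python3 -m jog '{"xyz":[[-0.25,0.1,-0.3],[0,0,-0.15],[0,0,0]],"angular":[[0,0.05,0.03],[0,0,0],[0,0,0]]}' -1
```

```text
time: 13.95
tool_pos: [523.1, 281.2, 19.2]
tcp_rot: [3.141, -0.008, 0.15]
contact_force: [0.4, -0.8, -0.3]
grip_width: 91.6
```

```bash
python3 -m jog '{"xyz":[[-0.05,0,-0.1],[0,0,0],[0,0,0],[0,0,0],[0,0,0],[0,0,0],[0,0,0],[0,0,0],[0,0,0],[0,0,0]],"angular":[[0,0,0],[0,0,0],[0,0,0],[0,0,0],[0,0,0],[0,0,0],[0,0,0],[0,0,0],[0,0,0],[0,0,0]]}' 1
python3 -m jog '{"xyz":[[0,0,0],[0,0,0]],"angular":[[0,0,0],[0,0,0]]}' 1
```

```text
time: 14.95
tool_pos: [522.9, 281.6, 17.8]
tcp_rot: [3.141, -0.011, 0.151]
contact_force: [0.1, 0.2, -0.1]
grip_width: 24.8
time: 15.15
tool_pos: [522.9, 281.6, 17.8]
tcp_rot: [3.141, -0.011, 0.151]
contact_force: [1.0, 0.3, 0.5]
grip_width: 25.5
```

Gripped at 25.5 mm on the 26 mm handle. Next I lift it and shift onto the row axis.

```bash
python3 -m jog '{"xyz":[[0,0,0.3],[0,0,0.5],[0,0,0.6],[0,0,0.6],[0,0,0.3],[-0.4,0,0],[-0.6,0,0],[-0.6,0,0],[-0.5,0,0],[0,0,0]],"angular":[[0,0,0],[0,0,0],[0,0,0],[0,0,0],[0,0,0],[0,0,-0.1],[0,0,-0.1],[0,0,-0.1],[0,0,-0.1],[0,0,0]]}' 1
python3 - <<'E'
from h import *
im=capture("side")[:,:,::-1];crop(im,240,180,370,330,4,"s7")
im=capture("top")[:,:,::-1];crop(im,140,180,340,270,4,"t7")
print(bot.get_obs()['tool_pos'],bot.get_obs()['tcp_rot'])
E
```

```text
time: 16.15
tool_pos: [475.1, 281.2, 67.9]
tcp_rot: [3.141, -0.008, 0.105]
contact_force: [0.4, 0.4, -1.9]
grip_width: 25.3
[476.86667416 281.29921912  68.14537804] [ 3.14131423 -0.00991263  0.1050002 ]
```

View pics/s7.png

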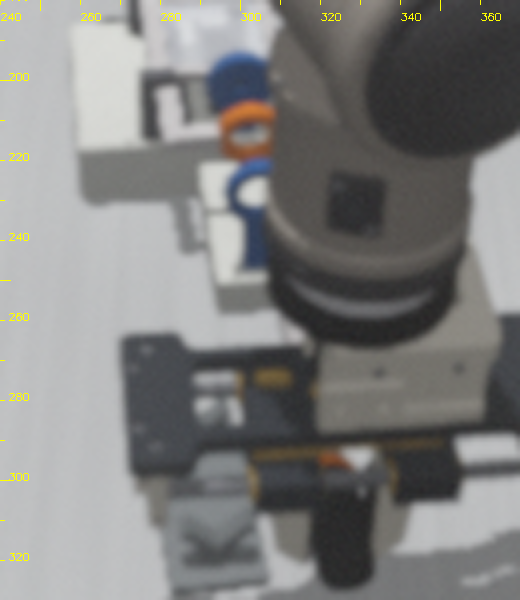

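View pics/t7.png

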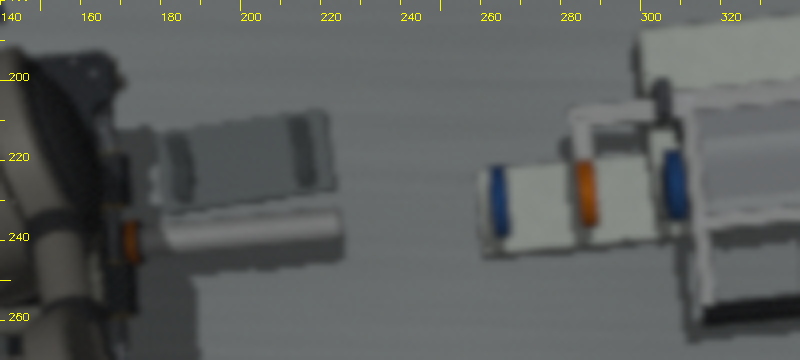

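```bash
python3 -m jog '{"xyz":[[0.12,-0.6,-0.05],[0.12,-0.6,-0.05],[0.12,-0.6,-0.05],[0.1,-0.6,-0.05],[0.07,-0.4,-0.05],[0,0,0]],"angular":[[0,0,0],[0,0,0],[0,0,0],[0,0,0],[0,0,0],[0,0,0]]}' 1
python3 - <<'E'
from h import *
c=cam("wrist")
im=capture("wrist")[:,:,::-1];crop(im,0,0,560,420,1,"w8")
im=capture("side")[:,:,::-1];crop(im,240,180,370,330,4,"s8");cv2.imwrite("pics/s8r.png",im)
im=capture("top")[:,:,::-1];crop(im,180,205,280,255,8,"t8");cv2.imwrite("pics/t8r.png",im)
print(bot.get_obs()['tool_pos'],bot.get_obs()['tcp_rot'])
E
```

```text
time: 16.85
tool_pos: [490.0, 218.8, 62.3]
tcp_rot: [3.141, -0.011, 0.103]
contact_force: [-0.8, 0.4, -2.2]
grip_width: 25.2
[489.83051309 220.42635221  62.50379892] [ 3.14132134 -0.01122006  0.10461107]
```

View pics/s8.png

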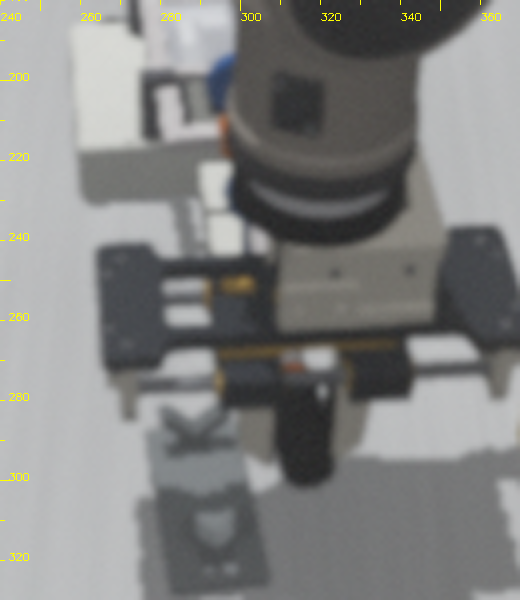

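View pics/t8.png

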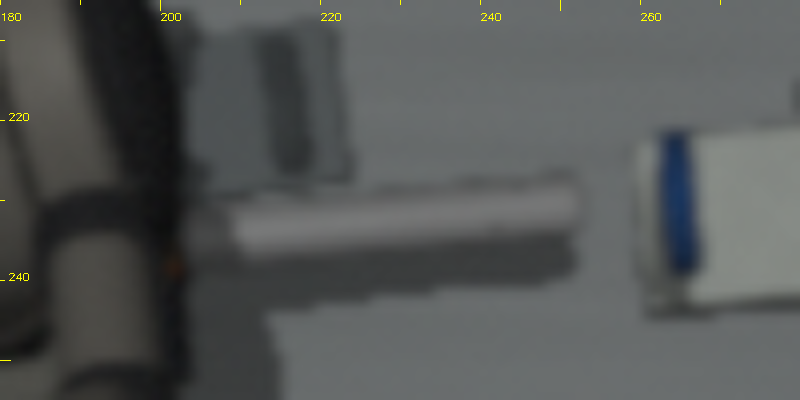

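View pics/w8.png

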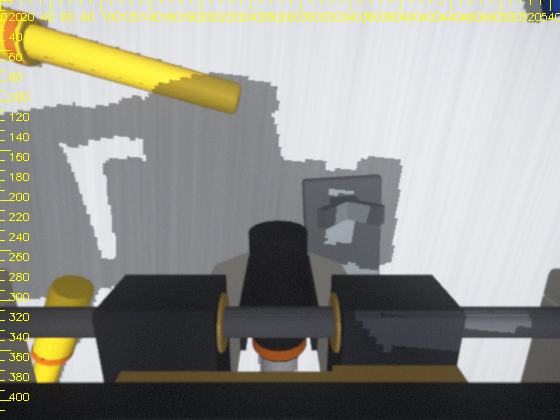

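```bash
python3 - <<'E'
from h import *
ct=cam("top");im=cv2.imread("pics/t8r.png").astype(int)
b,g,r=im[...,0],im[...,1],im[...,2]
# ring masks
for nm,m in(("blue",(b-r>50)),("orange",(r-b>60))):
    n,l,s,cen=cv2.connectedComponentsWithStats(m.astype(np.uint8))
    for i in range(1,n):
        if s[i,4]>25: print(nm,s[i],cen[i].round(2))
gr=im.sum(2)/3
for x in range(210,253,4): print(x,gr[224:242,x].astype(int))
E
```

```text
blue [118 176  21  16 183] [128.22 183.68]
blue [ 75 189  42  25 255] [ 95.25 201.28]
blue [307 219   4  12  35] [308.49 224.83]
orange [253 131  18  18 254] [261.67 139.55]
orange [285 221   4  15  48] [286.5  227.79]
orange [155 255   7  14  51] [158.02 262.06]
orange [213 291  69  31 517] [244.32 305.16]
210 [ 82  81  81  81  74  67  83  97 108 114 111  94  78  64  57  57  60  60]
214 [ 61  65  70  74  72  90  97 104 114 119 114 102  85  67  60  59  60  60]
218 [ 55  57  65  72  76  80  93 107 116 118 110  97  80  62  58  59  59  60]
222 [ 78  79  76  71  90  93 100 110 118 116 105  91  74  62  60  59  61  61]
226 [105 106 106 104  98  95 104 113 119 113 101  85  65  59  60  60  60  67]
230 [105 106 106 103  92  95 106 115 116 108  96  80  64  59  59  60  61  72]
234 [105 106 106 103  96 100 110 116 114 105  90  73  63  61  60  60  68  86]
238 [104 105 102  91  91 103 112 117 112 101  85  65  59  60  61  61  72  96]
242 [104 105 103  94  95 107 115 115 106  91  77  64  60  61  61  61  72  96]
246 [104 105 102  95 100 111 117 114 105  90  71  62  60  61  60  61  72  97]
250 [104 101  91  92 104 113 116 111 102  86  69  65  63  61  63  76  96 105]
```

```bash
python3 - <<'E'
from h import *
ct=cam("top")
im=cv2.imread("pics/t8r.png")
x0,y0,x1,y1,s=195,215,285,250,8
c=cv2.resize(im[y0:y1,x0:x1],None,fx=s,fy=s,interpolation=cv2.INTER_CUBIC)
c=cv2.convertScaleAbs(c,alpha=1.8,beta=-60)
d=np.array([np.sin(.1046),-np.cos(.1046),0]);n=np.array([d[1],-d[0],0])
g=np.array([489.8,220.4,79.7]);
for k,col in((9,(0,255,0)),(-9,(0,255,0)),(0,(0,0,255))):
    P=proj("top",[g+d*35+n*k,g+d*142+n*k],ct);P=((P-[x0,y0]+.5)*s).astype(int)
    cv2.line(c,P[0],P[1],col,1)
print(proj("top",[g+d*142],ct))
cv2.imwrite("pics/o8.png",c)
E
```

```text
[[251.79240611 230.02734865]]
```

View pics/o8.png

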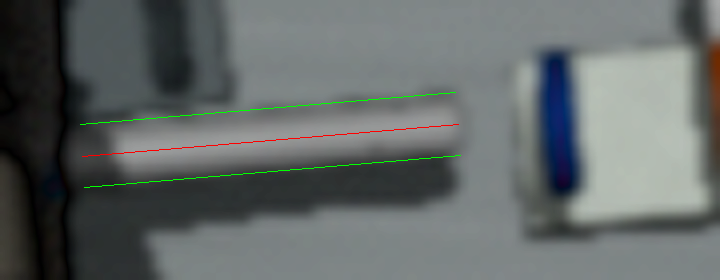

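```bash
python3 -m jog '{"xyz":[[-0.11,0,0],[0,0,0],[0.05,-0.5,0],[0.05,-0.5,0]],"angular":[[0,0,0.05],[0,0,0],[0,0,0],[0,0,0]]}' 1;  python3 -m jog '{"xyz":[[0,0,0]],"angular":[[0,0,0]]}' 1
python3 - <<'E'
from h import *
ct=cam("top")
im=capture("top")[:,:,::-1];cv2.imwrite("pics/t9r.png",im)
o=bot.get_obs();p=o['tool_pos'];y=o['tcp_rot'][2];print(p,o['tcp_rot'])
x0,y0,x1,y1,s=215,212,305,250,8
c=cv2.resize(im[y0:y1,x0:x1],None,fx=s,fy=s,interpolation=cv2.INTER_CUBIC)
c=cv2.convertScaleAbs(c,alpha=1.8,beta=-60)
d=np.array([np.sin(y),-np.cos(y),0]);n=np.array([d[1],-d[0],0])
g=np.array([p[0],p[1],p[2]+17.2])
for k,col in((9,(0,255,0)),(-9,(0,255,0)),(0,(0,0,255))):
    P=proj("top",[g+d*100+n*k,g+d*210+n*k],ct);P=((P-[x0,y0]+.5)*s).astype(int)
    cv2.line(c,P[0],P[1],col,1)
cv2.imwrite("pics/o9.png",c)
im=capture("side")[:,:,::-1];crop(im,220,160,340,300,4,"s9")
E
```

```text
time: 17.4
tool_pos: [489.0, 201.7, 62.6]
tcp_rot: [-3.141, -0.012, 0.115]
contact_force: [-0.3, -0.3, -1.3]
grip_width: 25.1
time: 17.5
tool_pos: [489.1, 200.5, 62.6]
tcp_rot: [3.141, -0.012, 0.114]
contact_force: [0.3, -0.9, -1.5]
grip_width: 25.6
[489.09727719 200.83989209  62.68718248] [-3.14152518 -0.01172524  0.1134781 ]
```

View pics/o9.png

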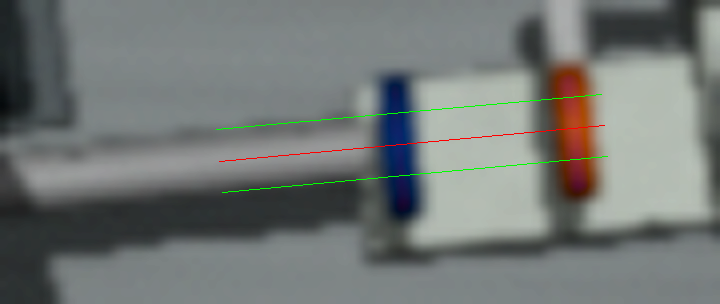

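View pics/s9.png

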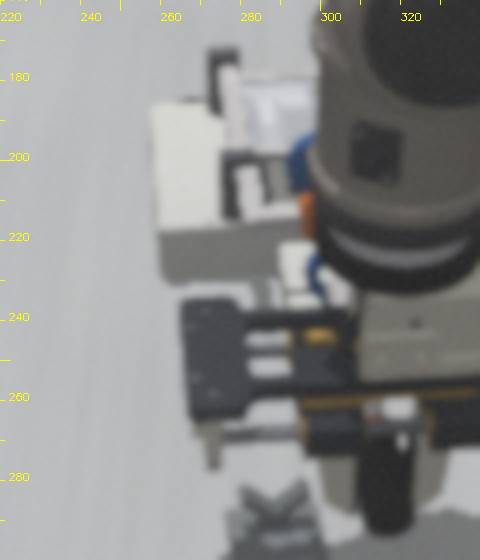

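```bash
python3 -m jog '{"xyz":[[-0.04,0,0],[0.04,-0.3,0],[0.04,-0.3,0],[0.04,-0.3,0]],"angular":[[0,0,-0.02],[0,0,0],[0,0,0],[0,0,0]]}' 1; python3 -m jog '{"xyz":[[0,0,0]],"angular":[[0,0,0]]}' 1
```

```text
time: 18.0
tool_pos: [490.7, 182.8, 62.7]
tcp_rot: [-3.141, -0.012, 0.113]
contact_force: [0.5, -0.7, -1.5]
grip_width: 25.1
time: 18.1
tool_pos: [490.9, 181.9, 62.7]
tcp_rot: [-3.141, -0.012, 0.112]
contact_force: [0.3, -0.4, -1.6]
grip_width: 25.0
```

```bash
python3 -m jog '{"xyz":[[0.04,-0.4,0],[0.04,-0.4,0],[0.04,-0.4,0],[0,0,0]],"angular":[[0,0,0],[0,0,0],[0,0,0],[0,0,0]]}' 1
python3 - <<'E'
from h import *
ct=cam("top")
im=capture("top")[:,:,::-1];cv2.imwrite("pics/t10r.png",im)
o=bot.get_obs();p=o['tool_pos'];y=o['tcp_rot'][2];print(p,o['tcp_rot'])
x0,y0,x1,y1,s=235,208,325,246,8
c=cv2.resize(im[y0:y1,x0:x1],None,fx=s,fy=s,interpolation=cv2.INTER_CUBIC)
c=cv2.convertScaleAbs(c,alpha=1.8,beta=-60)
cv2.imwrite("pics/o10b.png",c.copy())
d=np.array([np.sin(y),-np.cos(y),0]);n=np.array([d[1],-d[0],0])
g=np.array([p[0],p[1],p[2]+17.2])
for k,col in((9,(0,255,0)),(-9,(0,255,0)),(0,(0,0,255))):
    P=proj("top",[g+d*60+n*k,g+d*250+n*k],ct);P=((P-[x0,y0]+.5)*s).astype(int)
    cv2.line(c,P[0],P[1],col,1)
cv2.imwrite("pics/o10.png",c)
im=capture("side")[:,:,::-1];crop(im,240,160,340,260,5,"s10")
E
```

```text
time: 18.5
tool_pos: [493.6, 155.4, 62.7]
tcp_rot: [-3.141, -0.012, 0.111]
contact_force: [0.4, 0.2, -1.3]
grip_width: 25.2
[493.52395713 155.82495797  62.74125087] [-3.14129115 -0.01205005  0.11142638]
```

View pics/o10.png

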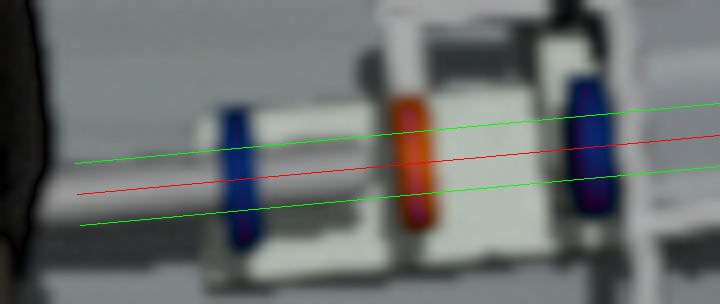

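View pics/o10b.png

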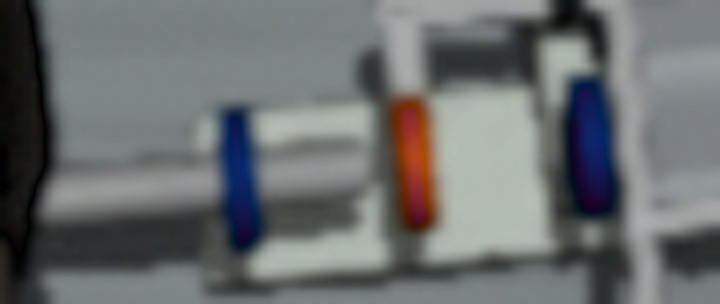

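View pics/s10.png

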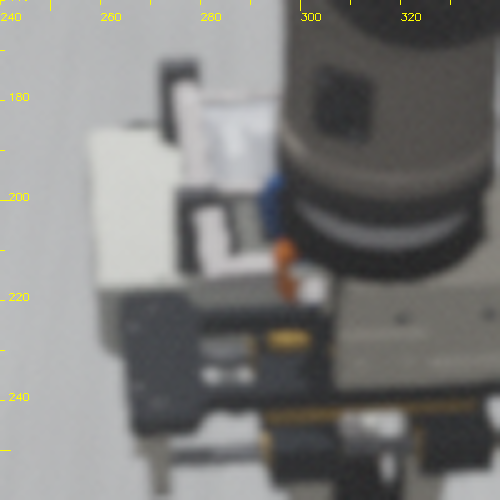

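The rod's axis passes through the centres of all three rings in the top view. Continuing.

```bash
python3 -m jog '{"xyz":[[0.035,-0.35,0],[0.035,-0.35,0],[0.035,-0.35,0],[0,0,0]],"angular":[[0,0,0],[0,0,0],[0,0,0],[0,0,0]]}' 1; python3 -m jog '{"xyz":[[0.03,-0.3,0],[0.03,-0.3,0],[0,0,0]],"angular":[[0,0,0],[0,0,0],[0,0,0]]}' 1
```

```text
time: 19.0
tool_pos: [495.7, 133.9, 62.8]
tcp_rot: [-3.141, -0.012, 0.113]
contact_force: [-0.3, -0.0, -1.0]
grip_width: 24.9
time: 19.3
tool_pos: [497.0, 120.7, 62.8]
tcp_rot: [-3.141, -0.012, 0.113]
contact_force: [0.2, 0.4, -1.0]
grip_width: 25.1
```

```bash
python3 -m jog '{"xyz":[[0.035,-0.35,0],[0.035,-0.35,0],[0.03,-0.25,0],[0,0,0]],"angular":[[0,0,0],[0,0,0],[0,0,0],[0,0,0]]}' 1; python3 -m jog '{"xyz":[[0.01,-0.1,0],[0.01,-0.1,0]],"angular":[[0,0,0],[0,0,0]]}' 1
```

```text
time: 19.7
tool_pos: [499.2, 100.0, 62.8]
tcp_rot: [-3.141, -0.012, 0.113]
contact_force: [-0.1, -0.0, -1.9]
grip_width: 25.1
time: 19.9
tool_pos: [499.4, 97.1, 62.8]
tcp_rot: [-3.138, -0.012, 0.111]
contact_force: [-0.6, 15.4, -0.4]
grip_width: 25.2
```

```bash
python3 - <<'E'
from h import *
ct=cam("top")
im=capture("top")[:,:,::-1];cv2.imwrite("pics/t11r.png",im)
o=bot.get_obs();p=o['tool_pos'];y=o['tcp_rot'][2];print(p,o['tcp_rot'],o['contact_force'])
x0,y0,x1,y1,s=245,208,335,246,8
c=cv2.resize(im[y0:y1,x0:x1],None,fx=s,fy=s,interpolation=cv2.INTER_CUBIC)
c=cv2.convertScaleAbs(c,alpha=1.8,beta=-60)
cv2.imwrite("pics/o11.png",c.copy())
d=np.array([np.sin(y),-np.cos(y),0])
g=np.array([p[0],p[1],p[2]+17.2]);print((proj("top",[g+d*142],ct)-[x0,y0]+.5)*s)
im=capture("side")[:,:,::-1];crop(im,240,140,340,260,5,"s11")
im=capture("wrist")[:,:,::-1];crop(im,0,0,560,420,1,"w11")
E
```

```text
[499.32496712  97.23103299  62.76244594] [-3.13821733 -0.01220027  0.11140403] [-0.60998404  7.84577115 -1.51291163]
[[491.24197051 151.93274492]]
```

View pics/o11.png

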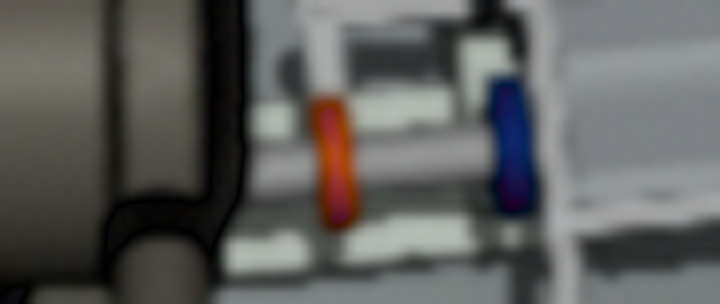

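View pics/s11.png

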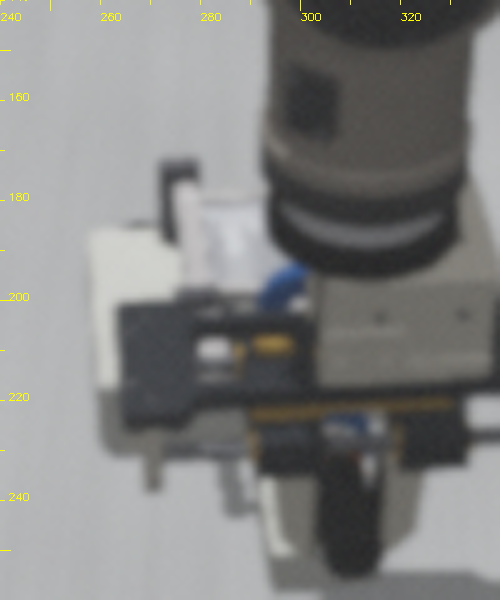

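View pics/w11.png

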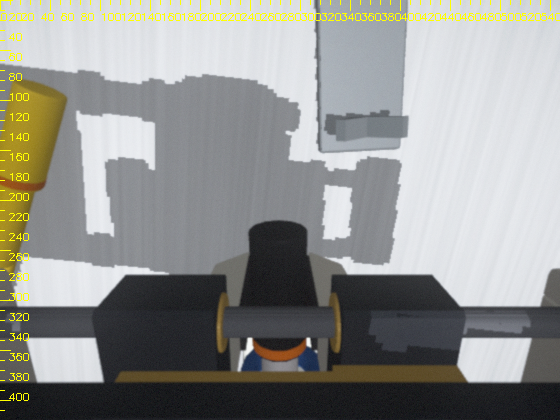

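The nose is at ring 3's face, with a firm contact of about 8–15 N. The description puts the grip 37 mm outside ring 1, but it is about 42 mm now. There may be a recess in ring 3, so I'm probing gently with small offsets.

```bash
python3 -m jog '{"xyz":[[0.06,-0.03,0],[0,-0.05,0]],"angular":[[0,0,0],[0,0,0]]}' 1; python3 -m jog '{"xyz":[[0,-0.05,0.06],[0,-0.05,0]],"angular":[[0,0,0],[0,0,0]]}' 1;  python3 -m jog '{"xyz":[[0.03,-0.03,0.06],[0,-0.05,0]],"angular":[[0,0,0],[0,0,0]]}' 1
```

```text
time: 20.25
tool_pos: [499.8, 97.3, 62.6]
tcp_rot: [-3.137, -0.011, 0.112]
contact_force: [-0.6, 7.2, -0.8]
grip_width: 25.3
time: 20.45
tool_pos: [499.3, 97.3, 63.7]
tcp_rot: [-3.133, -0.011, 0.112]
contact_force: [0.7, 6.8, -1.5]
grip_width: 24.8
time: 20.65
tool_pos: [499.4, 97.4, 64.8]
tcp_rot: [-3.131, -0.01, 0.112]
contact_force: [-0.6, 8.6, -1.3]
grip_width: 24.9
```

```bash
python3 - <<'E'
import cv2,numpy as np
a=cv2.imread("pics/w1.png")[15:175,160:320];b=cv2.imread("pics/w2.png")[0:170,110:290];s=cv2.imread("pics/side0.png")[185:245,265:325]
f=lambda i,k:cv2.convertScaleAbs(cv2.resize(i,None,fx=k,fy=k,interpolation=cv2.INTER_CUBIC),alpha=1.6)
cv2.imwrite("pics/z1.png",f(a,3));cv2.imwrite("pics/z3.png",f(s,8))
E
```

```text
(no output)
```

View pics/z3.png

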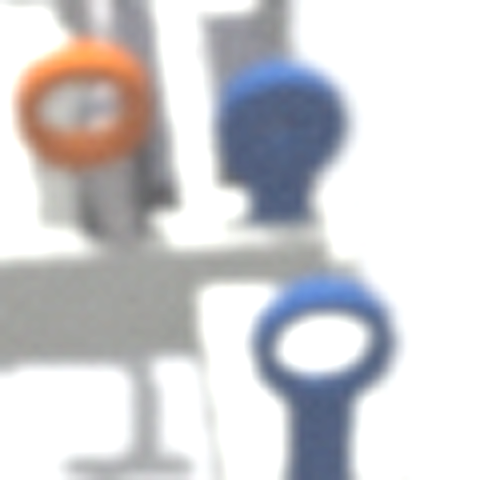

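View pics/z1.png

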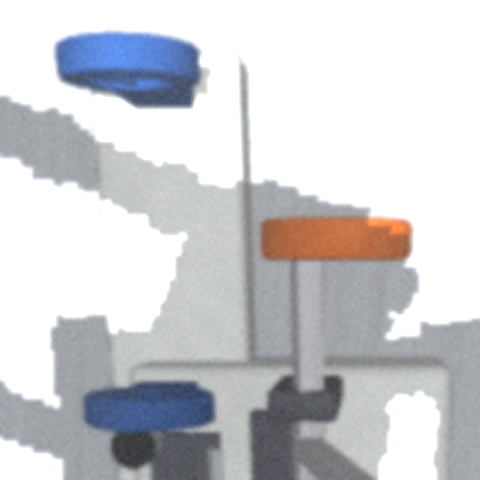

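```bash
python3 - <<'E'
import cv2,numpy as np
s=cv2.imread("pics/side0.png")[188:216,288:312]
print(s[...,0].tolist().__len__())
for r in range(2,26): print(188+r,' '.join('%3d'%v for v in s[r,:,:].astype(int).sum(1)))
E
```

```text
28
190 522 478 409 333 293 285 292 286 286 280 274 278 320 392 460 491 502 499 500 501 501 501 500 500
191 515 468 415 342 296 285 291 286 287 281 284 294 319 379 444 483 496 498 497 502 500 500 500 499
192 524 484 428 354 300 286 288 280 289 292 292 302 323 367 415 450 473 489 499 500 498 499 497 499
193 545 508 445 369 303 286 287 288 291 300 303 302 310 331 357 384 422 455 481 495 498 496 498 496
194 556 518 460 384 312 295 285 289 291 293 289 283 287 280 287 307 337 386 440 475 493 497 498 500
195 558 518 466 395 324 286 285 275 271 256 252 242 232 236 240 247 263 306 371 438 474 492 496 498
196 558 525 479 403 320 278 263 252 240 229 213 201 209 197 201 212 219 238 288 379 451 486 497 495
197 562 541 492 413 320 264 233 214 201 196 198 197 192 196 201 191 193 209 240 326 421 469 497 500
198 561 545 503 416 310 236 209 203 201 197 199 193 196 193 194 198 196 198 214 284 389 455 490 501
199 559 551 505 406 295 227 200 193 200 192 196 196 190 186 193 189 194 191 196 253 362 445 481 497
200 554 548 498 392 272 212 191 193 195 196 196 202 196 186 184 186 195 191 198 248 347 440 483 4
[... 602 characters left out ...]

207 509 550 535 458 342 257 224 209 197 195 195 194 186 188 196 227 326 416 473 492 495 496 493 495
208 498 546 541 489 425 384 357 299 237 201 185 191 181 189 198 254 356 456 502 505 495 495 491 493
209 497 546 554 537 522 506 481 401 283 214 192 187 198 196 200 283 393 486 520 519 500 490 490 496
210 492 544 558 560 554 550 519 435 309 214 197 193 191 194 203 287 395 476 518 519 492 480 490 495
211 511 548 557 555 539 527 493 411 296 218 200 203 199 202 219 271 366 453 517 528 506 486 495 496
212 541 554 557 539 504 462 428 368 296 257 247 247 243 250 262 293 353 432 512 544 523 502 492 496
213 552 550 552 535 494 450 425 401 379 365 340 330 325 315 325 346 380 435 511 544 536 509 496 494
```

```bash
python3 -m jog '{"xyz":[[0,0.05,-0.1],[0,-0.1,0],[0,-0.05,0]],"angular":[[-0.1,0,0],[0,0,0],[0,0,0]]}' 1; python3 -m jog '{"xyz":[[0.07,0.03,0],[0,-0.06,0],[0,-0.06,0]],"angular":[[0,0,0],[0,0,0],[0,0,0]]}' 1;  python3 -m jog '{"xyz":[[-0.1,0.03,0],[-0.1,-0.06,0],[0,-0.06,0]],"angular":[[0,0,0],[0,0,0],[0,0,0]]}' 1; python3 -m jog '{"xyz":[[0.07,0.03,-0.08],[0,-0.06,0],[0,-0.06,0]],"angular":[[0,0,0],[0,0,0],[0,0,0]]}' 1
```

```text
time: 20.95
tool_pos: [499.3, 97.2, 62.7]
tcp_rot: [-3.139, -0.009, 0.112]
contact_force: [-1.0, 9.0, -1.5]
grip_width: 25.3
time: 21.25
tool_pos: [500.6, 97.3, 62.6]
tcp_rot: [-3.136, -0.01, 0.112]
contact_force: [-1.2, 11.8, -0.8]
grip_width: 25.3
time: 21.55
tool_pos: [497.6, 97.0, 63.1]
tcp_rot: [-3.133, -0.013, 0.112]
contact_force: [0.2, 13.7, -0.5]
grip_width: 25.3
time: 21.85
tool_pos: [498.9, 97.2, 61.7]
tcp_rot: [-3.129, -0.014, 0.111]
contact_force: [0.1, 12.9, 0.1]
grip_width: 25.1
```

Contact is at the same depth (y = 97.2) at every offset, so this is ring 3's flat face. I ease off the push, settle the rod onto the bores and release it.

```bash
python3 -m jog '{"xyz":[[0,0.03,-0.06],[0,0,-0.06],[0,0,-0.04],[0,0,0]],"angular":[[-0.1,0,0],[-0.1,0,0],[-0.1,0,0],[0,0,0]]}' 1
```

```text
time: 22.25
tool_pos: [499.2, 97.0, 58.6]
tcp_rot: [3.12, -0.011, 0.111]
contact_force: [-0.5, 1.3, -0.7]
grip_width: 24.9
```

```bash
python3 -m jog '{"xyz":[[0,0,0],[0,0,0],[0,0,0],[0,0,0],[0,0,0],[0,0,0]],"angular":[[0,0,0],[0,0,0],[0,0,0],[0,0,0],[0,0,0],[0,0,0]]}' -0.5; python3 -m jog '{"xyz":[[0,0,0.3],[0,0,0.6],[0,0,0.8],[0,0.3,0.9],[-0.5,0.5,0.9],[-0.8,0.5,0.9],[-0.8,0.5,0.9],[-0.8,0.5,0.5],[-0.5,0.5,0],[0,0,0]],"angular":[[0,0,0],[0,0,0],[0,0,0],[0,0,0],[0,0,0],[0,0,0],[0,0,0],[0,0,0],[0,0,0],[0,0,0]]}' -0.5
python3 - <<'E'
from h import *
im=capture("top")[:,:,::-1];cv2.imwrite("pics/t12r.png",im);crop(im,210,165,370,285,5,"t12")
im=capture("side")[:,:,::-1];cv2.imwrite("pics/s12r.png",im);crop(im,240,140,370,270,4,"s12")
im=capture("wrist")[:,:,::-1];crop(im,0,0,560,420,1,"w12")
E
```

```text
time: 22.85
tool_pos: [499.4, 95.5, 58.7]
tcp_rot: [3.118, -0.011, 0.111]
contact_force: [0.5, -0.4, 0.2]
grip_width: 66.9
time: 23.85
tool_pos: [429.9, 153.3, 187.0]
tcp_rot: [3.119, -0.019, 0.11]
contact_force: [0.9, 0.3, -0.8]
grip_width: 69.0
```

View pics/s12.png

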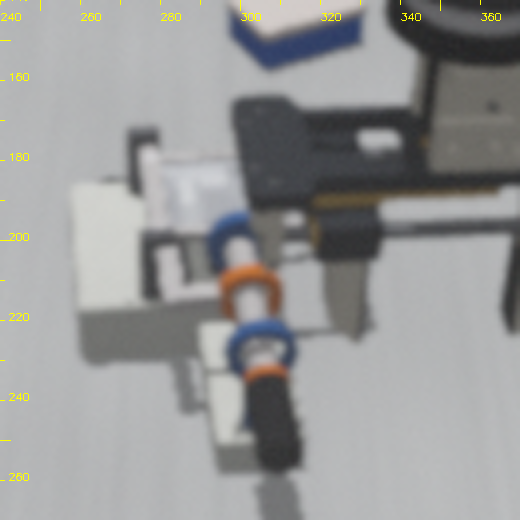

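View pics/t12.png

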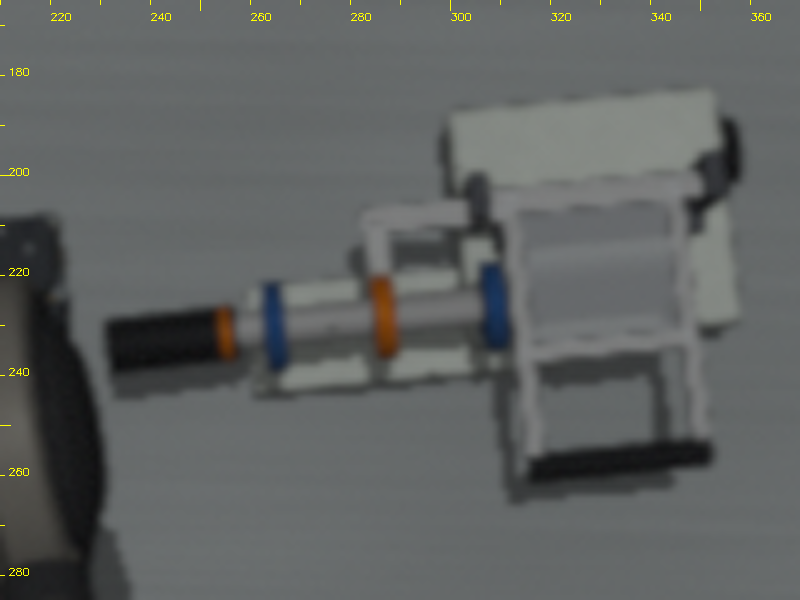

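View pics/w12.png

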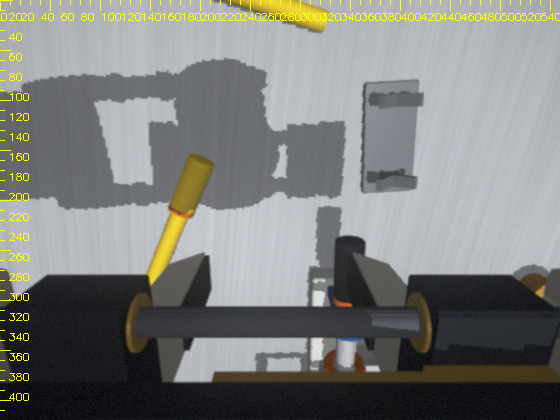

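```bash
python3 - <<'E'
from h import *
ct=cam("top")
im=cv2.imread("pics/t12r.png").astype(int);g=im.sum(2)
for r in(232,233,234): print(r,g[r,226:238])
b=im[...,0]-im[...,2]; o=im[...,2]-im[...,0]
for r in(224,226): print('b3',r,b[r,300:316])
for r in(229,231,236): print('b1',r,b[r,258:272],'o',o[r,248:260])
for xb in(230.5,231,231.5):
    B=onz("top",[[xb,233.5]],75)[0]
    for xc in(308.2,308.6):
        C=onz("top",[[xc,226]],90)[0];print(xb,xc,np.linalg.norm((C-B)[:2]))
A=onz("top",[[264.4,229.9]],90)[0];C=onz("top",[[308.5,226]],90)[0];print('r1-r3',np.linalg.norm((A-C)[:2]))
E
```

```text
232 [308 313 311 296 237 143  82  66  71  69  71  78]
233 [294 307 311 299 245 162  94  72  78  75  78  72]
234 [267 301 309 299 248 164  91  74  74  70  71  65]
b3 224 [ 1  1  1  0  2  3 14 45 62 65 53 21  5  1  2  2]
b3 226 [ 1  1  0  1  1  1  9 36 60 66 56 24  5  2  0  2]
b1 229 [ 0  1  1  4 15 42 64 59 35 12  3  1  1  1] o [-1 -2 -1 -1 14 48 84 80 32  4  0 -1]
b1 231 [ 0  1  1  2 12 36 59 61 39 13  3  0  0  1] o [-2 -3 -1 -2  8 42 83 95 50  6  0 -1]
b1 236 [ 1  1  1  0  4 16 37 45 41 23  6  1  0  0] o [-1 -1 -3 -1  0  8 28 44 36 13 -1 -1]
230.5 308.2 177.17069075558433
230.5 308.6 178.07260015119306
231 308.2 176.03592736027036
231 308.6 176.93779122566417
231.5 308.2 174.90120605707563
231.5 308.6 175.80302350359474
r1-r3 99.99843336026508
```

The released rod passes through all three rings and stops at ring 3's face. By top-view measurement it is about 178 mm from the handle's back to ring 3's centre, against 177 mm expected for face contact. The guard is level and the gripper is clear, so I do one last full-scene look and then hand in.

```bash
python3 - <<'E'
from h import *
im=capture("top")[:,:,::-1];cv2.imwrite("pics/t13.png",im)
a=cv2.imread("pics/top0.png").astype(int)
for n,(x0,y0,x1,y1) in dict(jar=(155,120,195,165),chuck=(245,122,280,160),box=(430,220,490,280)).items(): print(n,np.abs(im[y0:y1,x0:x1].astype(int)-a[y0:y1,x0:x1]).mean().round(2))
b=im[...,2].astype(int)-im[...,0]; print('band',b[231,248:260])
o=bot.get_obs();print(o['time'],o['contact_force'])
bot.close_job()
E
```

```text
jar 4.29
chuck 4.91
box 5.13
band [-2 -1 -1 -1  7 40 85 96 49  7 -1 -1]
24.05 [-0.12539677 -0.56385944  0.10465467]
the job is handed in; nothing more can be done
```

View pics/t13.png

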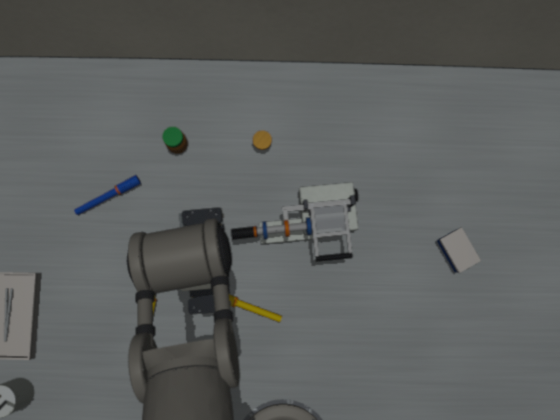

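I closed the guard onto its stop and passed the locking rod through rings 1 and 2 until ring 3 stopped it, then released it and backed the gripper clear. The job was handed in at about 24 s of the 61 s allowed.

**Last checks**
- In the final pictures the guard is level, the rod lies through the row up to ring 3, and the jar, chuck and slide box are where they started.
- The wrist force was near zero, so the robot was touching nothing.

**What disagreed or went less well**
- **Depth:** the rod's handle middle ended about 42 mm outside ring 1, not the 37 mm in the description. Probing with small sideways and vertical offsets met a firm stop at the same depth each time. The top view also put the nose at ring 3's entry face, within about 1 mm.
- **Guard landing:** I hit the stop a few millimetres earlier than I had calculated, and the wrist force briefly read about 43 N. I eased off straight away and released at about 9 N.

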